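# Fit the tube-block carrier to the shaker and load its two blocks the right way round

### The arm

A 6-joint arm with a two-finger parallel gripper is mounted at the origin on a cart in front of the work surface, level with it; the furniture and walls round the work are solid. World frame = base frame: x ahead of the robot, y to its left, z up, the work surface at z = 0. Lengths are in mm, angles in degrees, forces in N, time in s.
With the tool pointing down it reaches from about 300 to 850 mm from the base axis. Payload 4.2 kg.
Tool frame: the origin (TCP) lies midway between the tips of the shut fingers; the grasp point (between the pads) lies 19 mm behind it; z points along the fingers, y is the line along which they close (so a half turn about z gives the same grasp; the last joint's range is limited). The gripper opens to 91 mm and grips with 3 to 60 N. Pads are 32 mm wide; open, the fingers measure 118 mm over their backs; the gripper's body (76 mm by 178 mm) begins 60 mm behind the grasp point.
Start: joints at [69.958, 18.312, 89.639, -0, 72.044, -1.146], TCP at [186.219, 544.027, 213.976] pointing down, gripper open.
Joint ranges: [-177.97, 177.97], [-48.28, 115.42], [12.27, 149.76], [-77.06, 257.06], [2.81, 150.46], [-146.56, 146.56]. Speed limits (degrees/s): [147.25, 147.25, 180, 180, 180, 180].

### API

Orientations are given as [roll, pitch, yaw] about the fixed x, y, z axes, in that order (R = Rz(yaw) Ry(pitch) Rx(roll)).
In Python, from workcell import env, grab_frame, camera_model, job_done, state gives the robot as it stands (env), with the cameras as plain functions, the job as plain functions and the readings as plain functions.
- The arm moves only by the shell command python3 drive.py 'ROWS' [OPENING] [FORCE]. ROWS is rows parted by semicolons, their numbers by spaces, 1 to 8 of them, each of 6 numbers: dx, dy, dz in mm, then a rotation vector rx, ry, rz in degrees; each row shifts and turns the commanded pose from where the row before left it, along the tool's axes as they then stand; what a row does not reach is not made up. A row lasts 1/10 s, in which the tool goes at most 50 mm and 8.59 degrees, less where a joint would pass 70% of its speed; a pose out of reach is approached as far as the arm can. OPENING is the finger opening in mm, set as the command begins (- or left out keeps the last). The fingers move at their own pace and stop on an object; FORCE is the grip in N (left out, the last holds). Time passes only in rows, so rows that do not move let the fingers close. It prints the time, the measured TCP pose, the force, the opening and the grip force at its end.
- state(): the state, without advancing time (a new reading comes with each control period).
- grab_frame(name): name is "scene" or "top" or "wrist"; returns the picture (400x640x3 uint8, blue, green, red); there is no depth.
- camera_model(name): a dict with "fx", "fy", "cx", "cy" (pixels), "T" (4x4, takes a point from camera to world coordinates). Camera axes: x right, y up, looking along -z (the intrinsics and any distortion apply to the point x, -y, -z); pixel columns grow to the right and rows downward; lengths in mm; the calibration is good to about 2 mm. A picture is of the moment at which its call begins: read the wrist's pose just before it. camera_model takes no time and is no camera call; for the wrist camera it gives the pose at the moment of the call.
- job_done(): hands the job in; it is judged then, once.
The state is a dict: "time_s": time; "qpos": joint angles; "qvel": joint speeds; "effort": joint torques, N m; "ee_pos": TCP position; "ee_rot": TCP orientation; "force": force on the tool from outside, world axes, zero at the start; "torque": the same for the moment, N m; "gripper_width": finger opening in mm; "gripper_force": force on a finger pad.
Only numpy, scipy, OpenCV 4.12 (cv2) and the standard library are available. Lean on these libraries where they do the work, as an engineer would, in place of code of your own. Each camera call takes 0.05 s, during which the arm holds its last target. There are 200 camera calls.

### The job

First lock the carrier tray onto the shaker: lower its keyholes over the two screw heads, notched lip towards the control panel, let it down flat and slide it back, away from the panel, until the screws stand at the ends of the narrow slots. Then stand the six-hole block, which lies on its side, upright on the bench, let go, take it again from above and set it in the carrier's right-hand bay, and set the twelve-hole block in the left-hand bay, both holes up, fully down, tab in the notch of the front lip. Set things down without dropping them, leave the brown bottle standing and let go of everything.

Things in the scene. Friction and masses are not known exactly. Their poses are not given: they have to be found in the camera images.
- shaker: Fixed orbital shaker, white box 200 (x) x 210 (y) mm, front (own -x) with dark display and two black knobs, own +y to its left. Origin: centre of its underside, on the bench. Aluminium platform on top, 160 x 206 mm, 82 mm above the bench; on it two steel shoulder screws. Wall cabinets hang 0.6 m above the back of the bench.
- screw_left (a point): Foot of the left screw, on its axis at the platform's top (shaker's x = -10, y = +71 mm); axes as the shaker's. Shank 6 mm thick, free for 7 mm under the head; head 16 mm across, 5 mm high, its top 12 mm above the platform.
- screw_right (a point): Foot of the right screw, the same, at the shaker's x = -10, y = -71 mm.
- carrier: Aluminium carrier, 0.25 to 0.45 kg, standing level, own z up, front own -x, left own +y. Origin: centre of its underside. Base plate 4 mm thick, 69 mm deep (x), 174 mm over its two ears (y). Between the ears two bays with flared lips, 12 mm high above the bay floor, and a handle over the middle. Starts within 0.35 rad of straight ahead; the bench under it is clear.
- handle (a point): Middle of the carrier's handle, a black bar 50 mm long (carrier's x), 12 mm thick (y), 18 mm high, 69 mm above the carrier's underside, on a thin web. Pinch it across its thickness from above.
- slot_end_left (a point): Where the screw's axis stands when home in the left ear's keyhole (carrier's x = -10, y = +71, z = 0 mm). The keyhole goes through the plate: round hole 22 mm across centred at x = +8, tapering into a slot 11 mm wide towards -x. So the carrier is set down 18 mm short of home and slid 18 mm towards its own +x, along the shaker's +x.
- slot_end_right (a point): The same for the right ear's keyhole (carrier's x = -10, y = -71, z = 0 mm).
- bay_left (a point): Centre of the left bay's floor (carrier's x = 0, y = +30, z = 4 mm). The bay is 63 (x) x 45 (y) mm inside; above 6 mm from the floor its lips flare outwards by 4 mm a side; axes as the carrier's.
- bay_right (a point): Centre of the right bay's floor (carrier's x = 0, y = -30, z = 4 mm), the same size.
- notch_left (a point): Middle of the left bay's notch, 20 mm wide and open above, in the front lip: 33 mm in front of the bay's centre, 3.5 mm above its floor.
- notch_right (a point): Middle of the right bay's notch, likewise.
- block_six: Aluminium tube block with six wide holes (11.5 mm), 0.15 to 0.31 kg: 58 long (own x), 40 wide (y), 50 mm high (z, towards the holes). Origin: centre of its underside. At the start it lies on its own -y side (own +y up, underside roughly to the robot's left, holes to the right, tab end roughly towards the robot; within 0.4 rad), its origin 20 mm above the bench.
- tab_six (a point): Middle of its steel locating tab (own x = -33, z = 3.5 mm), 12 wide, 7 high, which sticks out 8 mm from the foot of its front end (own -x), flush with the underside.
- block_twelve: Aluminium tube block with twelve narrow holes (7.5 mm), 0.17 to 0.34 kg, otherwise of the same size, axes and origin as the six-hole block. At the start it stands upright on the bench, its tab roughly to the robot's right (within 0.6 rad).
- tab_twelve (a point): Middle of its locating tab, of the same size and place as the other's.
- brown_bottle: Bystander: brown bottle with a black cap, 48 mm across, 90 mm high, standing behind the work. Origin: centre of its foot.

How it is judged:
By the outcome, as a careful person would: the job done as asked, in the order asked, and still so for the second after the job is handed in, with the robot touching nothing.
It also fails if it takes over 72 s, if anything falls off the work surface, if the arm or the gripper's body presses on something with over 40 N, if the wrist force passes 120 N, or if a joint passes its speed limit or range.

## Working session

There is one attempt and no reset: what is moved stays moved. The work goes in short steps, Python scripts to look and compute and a shell command to move; the robot and the scene stay as the last step left them, time stands still between calls to the robot, and variables do not carry over. Pictures are saved under pics/ and viewed, at most 10 in all, crops included, and the job is handed in when it is done.

```bash
ls; mkdir -p pics; python3 - <<'E'
from workcell import env, grab_frame, camera_model, job_done, state
import cv2,numpy as np
np.set_printoptions(precision=3,suppress=True)
for n in ("scene","top","wrist"):
    m=camera_model(n); im=grab_frame(n); cv2.imwrite(f"pics/a_{n}.png",im)
    print(n,m)
print(state())
E
```

```text
drive.py
pics
workcell.py
scene {'fx': 440.3104366921864, 'fy': 440.3104366921864, 'cx': 323.64273084861475, 'cy': 201.9126043412164, 'T': array([[   0.707,    0.294,   -0.643, -162.34 ],
       [  -0.707,    0.289,   -0.646, -659.267],
       [  -0.004,    0.911,    0.412,  539.589],
       [   0.   ,    0.   ,    0.   ,    1.   ]])}
top {'fx': 425.96481929592295, 'fy': 425.96481929592295, 'cx': 310.6677412571166, 'cy': 194.4019375929762, 'T': array([[  -0.014,    0.999,   -0.048,  474.549],
       [  -1.   ,   -0.015,   -0.017,   49.681],
       [  -0.017,    0.048,    0.999, 1125.619],
       [   0.   ,    0.   ,    0.   ,    1.   ]])}
wrist {'fx': 300.5200709728585, 'fy': 300.5200709728585, 'cx': 317.75498399017306, 'cy': 204.02144522763163, 'T': array([[  0.323,  -0.905,  -0.278, 106.782],
       [  0.946,   0.308,   0.096, 570.766],
       [ -0.001,  -0.294,   0.956, 384.295],
       [  0.   ,   0.   ,   0.   ,   1.   ]])}
{'time_s': 0.15, 'qpos': array([69.959, 18.342, 89.691, -0.002, 72.043, -1.144]), 'qvel': array([ 0.087, -0.175, -0.182,  0.065,  0.014, -0.005]), 'effort': array([  0.001, -41.277, -23.216,   0.073,   0.043,  -0.   ]), 'ee_pos': array([186.085, 543.655, 213.318]), 'ee_rot': array([-179.924,   -0.   ,  161.103]), 'force': array([ 0.152,  0.85 , -0.174]), 'torque': array([ 0.012, -0.047, -0.008]), 'gripper_force': 0.0, 'gripper_width': 91.23160663462407}
```

View pics/a_top.png

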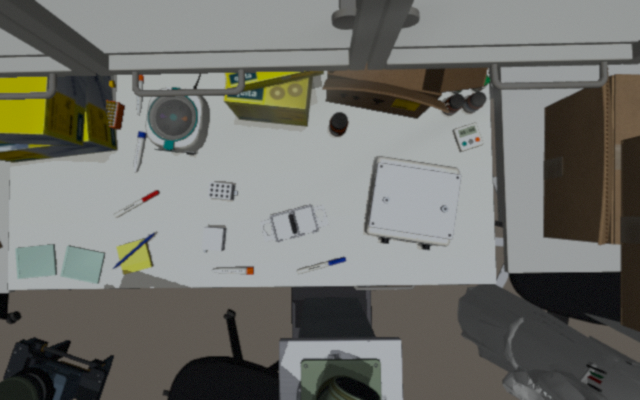

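View pics/a_scene.png

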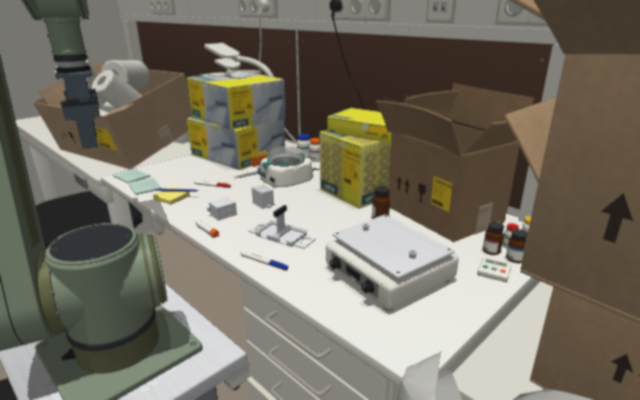

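The top view shows the carrier at about (293,222) with its handle at (293,223), block_six at (215,238), block_twelve at (222,190), the bottle at (338,124), and the shaker at (413,200) with screws at about (385,200) and (443,208). The shaker's panel side faces the robot.

```bash
cat > h.py <<'E'
from workcell import env, grab_frame, camera_model, job_done, state
import cv2,numpy as np
from scipy.spatial.transform import Rotation as Ro
np.set_printoptions(precision=2,suppress=True)
def ray(m,u,v):
    d=np.array([(u-m['cx'])/m['fx'],-(v-m['cy'])/m['fy'],-1.]); T=m['T']
    d=T[:3,:3]@d; return T[:3,3],d/np.linalg.norm(d)
def onz(m,u,v,z):
    o,d=ray(m,u,v); return o+d*(z-o[2])/d[2]
def tri(rs):
    A=np.zeros((3,3));b=np.zeros(3)
    for o,d in rs:
        P=np.eye(3)-np.outer(d,d);A+=P;b+=P@o
    p=np.linalg.solve(A,b)
    return p,[np.linalg.norm((np.eye(3)-np.outer(d,d))@(p-o)) for o,d in rs]
def proj(m,p):
    q=np.linalg.inv(m['T'])@np.append(p,1); return np.array([m['cx']+m['fx']*q[0]/-q[2],m['cy']+m['fy']*q[1]/q[2]])
def plan(pos,R=None,n=8,st=None):
    """constant row (tool axes) repeated n times taking the tool to pos, R"""
    s=st or state(); p0=np.array(s['ee_pos']); R0=Ro.from_euler('xyz',s['ee_rot'],degrees=True)
    R=R0 if R is None else R; rv=(R0.inv()*R).as_rotvec()/n; M=np.zeros((3,3)); C=R0
    for k in range(n): M+=C.as_matrix(); C=C*Ro.from_rotvec(rv)
    d=np.linalg.solve(M,np.array(pos)-p0); print(n,'x',d.round(1),np.degrees(rv).round(2),'time',s['time_s'])
def down(yaw): return Ro.from_euler('xyz',[180,0,yaw],degrees=True)
def grab(n,f=None):
    m=camera_model(n); im=grab_frame(n)
    if f: cv2.imwrite('pics/'+f,im)
    return m,im
E
python3 - <<'E'
from h import *
m=camera_model('top')
for n,u,v,z in [('carrier',293,222,10),('handle',293,223,78),('six',215,238,40),('twelve',222,190,50),('bottle',338,124,85),('shaker',413,200,82),('sl',385,200,94),('sr',443,208,94)]: print(n,onz(m,u,v,z))
s=state(); w=camera_model('wrist'); R0=Ro.from_euler('xyz',s['ee_rot'],degrees=True).as_matrix()
print(R0.T@(w['T'][:3,3]-s['ee_pos']), R0.T@w['T'][:3,:3])
p=onz(m,293,223,60); 
for yaw in (161,180): plan([p[0]-0,p[1],260],down(yaw))
E
```

```text
carrier [456.87 115.43  10.  ]
handle [455.49 111.46  78.  ]
six [419.37 313.15  40.  ]
twelve [541.05 292.5   50.  ]
bottle [697.42  -2.8   85.  ]
shaker [ 507.59 -182.66   82.  ]
sl [ 508.2  -112.61   94.  ]
sr [ 486.89 -251.45   94.  ]
[  83.81   -0.23 -171.09] [[ 0.    0.96  0.29]
 [ 1.   -0.   -0.  ]
 [-0.    0.29 -0.96]]
8 x [-49.3 -40.1  -5.8] [-0.01 -0.    0.01] time 0.15
8 x [-43.2 -47.   -5.8] [-0.01 -0.   -2.36] time 0.15
```

View pics/a_wrist.png

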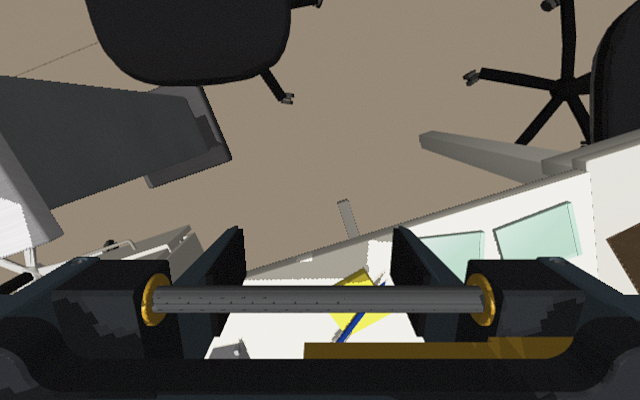

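The wrist picture shows the bench edge and, from row 230 down, the gripper itself. The usable view is therefore the upper half, towards tool +x. Next I move to survey positions.

```bash
python3 - <<'E'
from h import *
plan([550,130,240],down(180),14)
E
```

```text
14 x [-30.9 -24.6  -1.9] [-0.01 -0.   -1.35] time 0.15
```

```bash
R="-31 -24.6 -1.9 0 0 -1.35"; 
python3 drive.py '-31 -24.6 -1.9 0 0 -1.35;-31 -24.6 -1.9 0 0 -1.35;-31 -24.6 -1.9 0 0 -1.35;-31 -24.6 -1.9 0 0 -1.35;-31 -24.6 -1.9 0 0 -1.35;-31 -24.6 -1.9 0 0 -1.35;-31 -24.6 -1.9 0 0 -1.35' 
python3 drive.py '-31 -24.6 -1.9 0 0 -1.35;-31 -24.6 -1.9 0 0 -1.35;-31 -24.6 -1.9 0 0 -1.35;-31 -24.6 -1.9 0 0 -1.35;-31 -24.6 -1.9 0 0 -1.35;-31 -24.6 -1.9 0 0 -1.35;-31 -24.6 -1.9 0 0 -1.35;0 0 0 0 0 0'
python3 - <<'E'
from h import *
import pickle
m,im=grab('wrist','w1.png'); s=state()
pickle.dump((m,im),open('w1.pkl','wb')); print(s['ee_pos'],s['ee_rot'],s['qpos'])
E
```

```text
time_s: 0.85
ee_pos: [352.2, 320.7, 227.2]
ee_rot: [-180.0, -0.0, 170.6]
force: [-0.3, 0.0, 0.6]
gripper_width: 91.1
gripper_force: 0.0
time_s: 1.65
ee_pos: [554.4, 127.6, 239.9]
ee_rot: [-179.9, 0.1, 179.8]
force: [-1.2, -0.2, -0.4]
gripper_width: 91.5
gripper_force: 0.0
[552.33 129.17 239.78] [-180.     -0.06  179.81] [ 12.    16.79  88.09   0.01  75.18 -77.82]
```

View pics/w1.png

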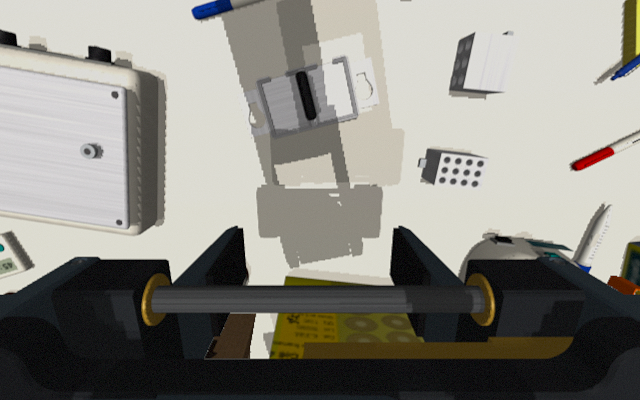

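Wrist view 1 shows the carrier at (308,95), handle at (307,95), block_twelve at (460,168) with its tab at (422,163), block_six lying at (483,62) with holes to the left, and the left screw at (91,151).

```bash

python3 drive.py '0 -30 0 0 0 0;0 -30 0 0 0 0;0 -30 0 0 0 0;0 -30 0 0 0 0;0 -30 0 0 0 0;0 0 0 0 0 0;0 0 0 0 0 0' 
python3 - <<'E'
from h import *
import pickle
m,im=grab('wrist'); s=state()
pickle.dump((m,im),open('w2.pkl','wb')); print(s['ee_pos'],s['ee_rot'],s['time_s'])
im1=pickle.load(open('w1.pkl','rb'))[1]
a=cv2.resize(im1[20:150,230:400],None,fx=3,fy=3,interpolation=cv2.INTER_CUBIC)
b=cv2.resize(im[0:220],(640,220))
c=cv2.resize(im1[25:200,400:530],None,fx=3,fy=3,interpolation=cv2.INTER_CUBIC)
o=np.zeros((600,800,3),np.uint8); o[:390,:510]=a[:390,:510]; o[380:600,:640]=b; o[:375,510:800]=c[:375,:290]
cv2.imwrite('pics/w2c.png',o)
E
```

```text
time_s: 2.4
ee_pos: [550.5, -18.6, 240.4]
ee_rot: [179.9, -0.0, 180.0]
force: [0.1, 0.6, -0.2]
gripper_width: 91.1
gripper_force: 0.0
[550.7  -18.21 240.47] [ 179.94   -0.03 -179.96] 2.45
```

View pics/w2c.png

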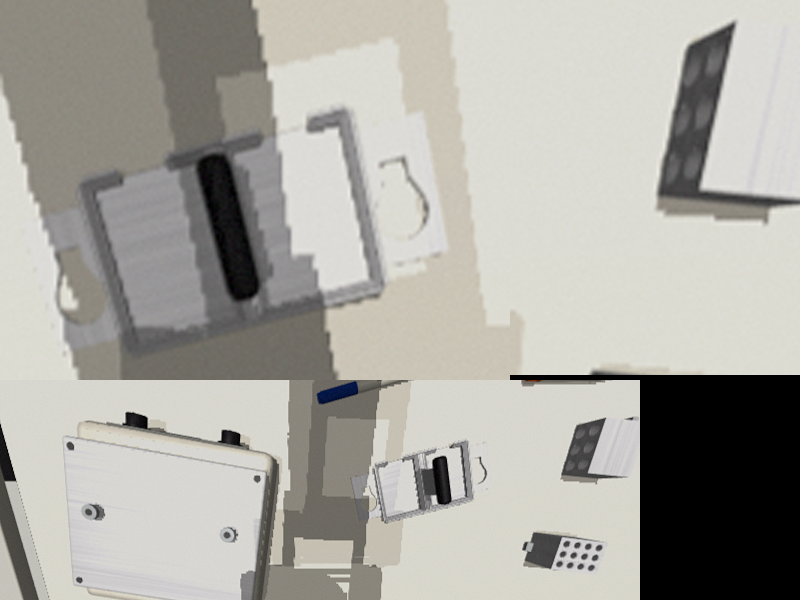

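View 2 shows the right screw at about (92,132) and the left at (228,155). The handle is at (442,100), and the notches lie on the carrier's robot side. The lower-right crop is block_six's hole face.

```bash
cat > meas.py <<'E'
from h import *
import pickle
def blob(im,box,f):
    x0,y0,x1,y1=box; c=im[y0:y1,x0:x1]; g=cv2.cvtColor(c,cv2.COLOR_BGR2GRAY); mk=f(g,c).astype(np.uint8)
    n,l,st,ce=cv2.connectedComponentsWithStats(mk); k=1+np.argmax(st[1:,4]); ys,xs=np.where(l==k)
    return np.c_[xs+x0,ys+y0].astype(np.float32),st[k,4]
def rect(p):
    r=cv2.minAreaRect(p); b=cv2.boxPoints(r); return r,b
E
python3 - <<'E'
from meas import *
m1,i1=pickle.load(open('w1.pkl','rb')); m2,i2=pickle.load(open('w2.pkl','rb'))
rs=[]; 
for m,i,box in ((m1,i1,(285,55,330,135)),(m2,i2,(420,60,465,140))):
    p,a=blob(i,box,lambda g,c:g<45); r,b=rect(p); print('handle',p.mean(0),a,r)
    rs.append(ray(m,*p.mean(0)))
    e=sorted(b.tolist(),key=lambda q:q[1]); A=(np.array(e[0])+e[1])/2; B=(np.array(e[2])+e[3])/2
    A,B=onz(m,*A,78),onz(m,*B,78); d=B-A; print(' ends',A,B,np.linalg.norm(d),np.degrees(np.arctan2(d[1],d[0])))
print('handle',tri(rs))
def scr(i,c):
    u,v=c; w=11; box=(u-w,v-w,u+w+1,v+w+1); c_=i[v-w:v+w+1,u-w:u+w+1]; g=cv2.cvtColor(c_,cv2.COLOR_BGR2GRAY)
    print(np.median(g)); print(g[2:-2,2:-2])
    p,a=blob(i,box,lambda g,c:abs(g.astype(int)-np.median(g))>18); print(p.mean(0),a)
    return p.mean(0)
a=scr(i1,(91,151)); b=scr(i2,(228,155)); r=scr(i2,(92,132))
print('sl',tri([ray(m1,*a),ray(m2,*b)]),onz(m1,*a,91),onz(m2,*b,91),'sr',onz(m2,*r,91))
E
```

```text
handle [305.67  95.1 ] 513 ((305.79412841796875, 95.17646789550781), (49.234737396240234, 10.671568870544434), 75.96376037597656)
 ends [431.56 109.53  78.  ] [478.5 121.3  78. ] 48.39020689566552 14.07713214632647
handle [441.2  100.37] 618 ((440.83721923828125, 99.9226303100586), (47.03409957885742, 15.053966522216797), 83.41805267333984)
 ends [432.22 105.24  78.  ] [478.62 116.52  78.  ] 47.75619872081143 13.661826730668935
handle (array([454.52, 114.79,  68.86]), [np.float64(0.5286693053914605), np.float64(0.528669305391392)])
180.0
[[209 211 209 208 210 206 207 202 205 202 197 196 198 196 196 196 204 212
  210]
 [212 207 200 194 192 180 165 154 174 171 164 166 166 163 164 175 194 203
  207]
 [207 193 181 172 172 161 133 112 119 114 118 121 121 123 130 172 187 193
  198]
 [189 175 176 176 180 176 171 154 132  95  74  72  84  93 107 153 158 156
  174]
 [179 176 178 179 179 178 181 181 176 146 101  72  71  85  93 110 112 112
  132]
 [179 181 182 171 164 169 175 178 182 177 149  95  67  73  88  94  98  93
  106]
 [181 185 164 134 117 126 146 168 180 182 176 143  85  62  67  85  97 
[... 3623 characters left out ...]
  98]
 [202 178 172 174 175 168 172 173 173 171 172 177 144  75  48  67  94  99
   97]
 [212 200 180 174 175 174 175 173 173 175 175 156  95  53  83 107 114 116
  114]
 [212 209 201 189 175 173 176 175 174 166 149 103  69  89 121 130 131 128
  129]
 [213 214 214 209 199 192 187 169 176 177 170 159 121 119 126 124 124 124
  120]
 [209 212 211 212 213 212 208 194 197 207 216 220 189 175 175 177 175 178
  175]
 [207 207 208 210 209 212 211 213 215 215 211 217 217 217 218 219 218 218
  217]]
[ 93.68 132.33] 329
sl (array([ 511.25, -114.04,   86.41]), [np.float64(0.2543740417264651), np.float64(0.25437404172656075)]) [ 510.42 -110.58   91.  ] [ 510.88 -112.72   91.  ] sr [ 487.44 -251.24   91.  ]
```

```bash
python3 - <<'E'
from meas import *
m1,i1=pickle.load(open('w1.pkl','rb')); m2,i2=pickle.load(open('w2.pkl','rb'))
def soc(i,u,v):
    p,a=blob(i,(u-5,v-5,u+6,v+6),lambda g,c:g<115); print(p.mean(0),a); return p.mean(0)
a=soc(i1,87,151); b=soc(i2,226,155); r=soc(i2,88,132)
print('sl',tri([ray(m1,*a),ray(m2,*b)])); L=[onz(m1,*a,93),onz(m2,*b,93)];R=onz(m2,*r,93); print(L,R)
L=(L[0]+L[1])/2; d=L-R; yaw=np.degrees(np.arctan2(d[1],d[0]))-90; print('dist',np.linalg.norm(d),'yaw',yaw)
plan([454.5,114.8,110],down(193.9),8)
E
```

```text
[ 86.86 151.18] 28
[226.37 154.63] 30
[ 88.  131.5] 34
sl (array([ 510.02, -114.81,   93.33]), [np.float64(0.11527547513984084), np.float64(0.11527547513975644)])
[array([ 509.94, -115.04,   93.  ]), array([ 510.18, -114.92,   93.  ])] [ 486.47 -255.47   93.  ]
dist 142.4526276222986 yaw -9.531206704515867
8 x [10.2 17.8 16.3] [ 0.01 -0.   -1.73] time 2.45
```

```bash

python3 drive.py '10.2 17.8 16.2 0 0 -1.73;10.2 17.8 16.2 0 0 -1.73;10.2 17.8 16.2 0 0 -1.73;10.2 17.8 16.2 0 0 -1.73;10.2 17.8 16.2 0 0 -1.73;10.2 17.8 16.2 0 0 -1.73;10.2 17.8 16.2 0 0 -1.73;10.2 17.8 16.2 0 0 -1.73' 40 30
python3 drive.py '0 0 0 0 0 0;0 0 0 0 0 0;0 0 0 0 0 0'; python3 - <<'E'
from h import *
plan([454.5,114.8,50.5],down(193.9),4)
E
```

```text
time_s: 3.25
ee_pos: [454.2, 115.4, 110.5]
ee_rot: [180.0, 0.0, -166.0]
force: [-0.1, 0.0, -0.4]
gripper_width: 40.0
gripper_force: 0.0
time_s: 3.55
ee_pos: [456.5, 113.6, 111.8]
ee_rot: [-180.0, 0.1, -166.1]
force: [-0.1, -0.5, 0.6]
gripper_width: 39.5
gripper_force: 0.0
4 x [ 0.4  0.4 15.3] [-0.    0.03 -0.01] time 3.55
```

```bash

python3 drive.py '0.4 0.4 15.3 0 0 0;0.4 0.4 15.3 0 0 0;0.4 0.4 15.3 0 0 0;0.4 0.4 15.3 0 0 0;0 0 0 0 0 0;0 0 0 0 0 0'
python3 drive.py '0 0 0 0 0 0;0 0 0 0 0 0;0 0 0 0 0 0;0 0 0 0 0 0;0 0 0 0 0 0;0 0 0 0 0 0' 0 30
python3 -c "
from h import *
for k in range(3): s=state(); print(s['ee_pos'],s['ee_rot'],s['force'])"
```

```text
time_s: 4.15
ee_pos: [454.4, 114.3, 50.4]
ee_rot: [180.0, 0.1, -166.2]
force: [0.8, 0.3, -0.9]
gripper_width: 40.3
gripper_force: 0.0
time_s: 4.75
ee_pos: [453.7, 114.5, 50.2]
ee_rot: [-180.0, 0.0, -166.1]
force: [0.1, -0.2, 4.3]
gripper_width: 11.8
gripper_force: 30.0
[453.7  114.47  50.16] [-180.      0.04 -166.15] [ 0.08 -0.17  4.32]
[453.7  114.47  50.16] [-180.      0.04 -166.15] [ 0.08 -0.17  4.32]
[453.7  114.47  50.16] [-180.      0.04 -166.15] [ 0.08 -0.17  4.32]
```

```bash

python3 drive.py '0 0 -5 0 0 0;0 0 -20 0 0 0;0 0 -30 0 0 0;0 0 -30 0 0 0;0 0 -30 0 0 0;0 0 -5 0 0 0;0 0 0 0 0 0'; python3 - <<'E'
from h import *
plan([489.6,-183.8,170],down(170.47),12)
E
```

```text
time_s: 5.45
ee_pos: [453.3, 114.5, 169.7]
ee_rot: [180.0, 0.0, -166.2]
force: [-0.1, -0.1, -3.3]
gripper_width: 11.5
gripper_force: 30.0
12 x [ -1.7 -25.2  -0. ] [0.   0.   1.95] time 5.45
```

```bash

python3 drive.py '-1.7 -15 0 0 0 1.95;-1.7 -25.2 0 0 0 1.95;-1.7 -25.2 0 0 0 1.95;-1.7 -25.2 0 0 0 1.95;-1.7 -25.2 0 0 0 1.95;-1.7 -25.2 0 0 0 1.95'
python3 drive.py '-1.7 -25.2 0 0 0 1.95;-1.7 -25.2 0 0 0 1.95;-1.7 -25.2 0 0 0 1.95;-1.7 -25.2 0 0 0 1.95;-1.7 -25.2 0 0 0 1.95;-1.7 -25.2 0 0 0 1.95;0 -10 0 0 0 0;0 0 0 0 0 0'
python3 drive.py '0 0 0 0 0 0;0 0 0 0 0 0'
python3 - <<'E'
from h import *
import pickle
s=state(); m,im=grab('wrist'); pickle.dump((m,im,s),open('w3.pkl','wb'))
print(s['ee_pos'],s['ee_rot'],s['force'])
plan([489.6,-183.8,170],down(170.47),1,s)
o=cv2.resize(im[80:330,160:480],None,fx=2.4,fy=2.4,interpolation=cv2.INTER_CUBIC); cv2.imwrite('pics/w3.png',o)
for p in [(510.1,-115,93),(486.5,-255.5,93)]: print(proj(m,p), (proj(m,p)-[160,80])*2.4)
E
```

```text
time_s: 6.05
ee_pos: [483.2, -24.0, 167.1]
ee_rot: [180.0, -0.3, -177.9]
force: [-0.1, 0.1, -3.7]
gripper_width: 12.0
gripper_force: 30.0
time_s: 6.85
ee_pos: [484.7, -184.7, 167.8]
ee_rot: [179.9, -0.2, 170.4]
force: [-0.2, 0.8, -2.7]
gripper_width: 11.4
gripper_force: 30.0
time_s: 7.05
ee_pos: [485.7, -183.1, 169.2]
ee_rot: [180.0, -0.1, 170.5]
force: [-0.6, 0.1, -2.7]
gripper_width: 11.8
gripper_force: 30.0
[ 485.68 -183.13  169.22] [179.95  -0.06 170.51] [-0.62  0.13 -2.74]
1 x [-4.  -0.  -0.8] [ 0.05 -0.06  0.04] time 7.05
[398.45 226.45] [572.28 351.49]
[236.77 226.25] [184.25 351.01]
```

View pics/w3.png

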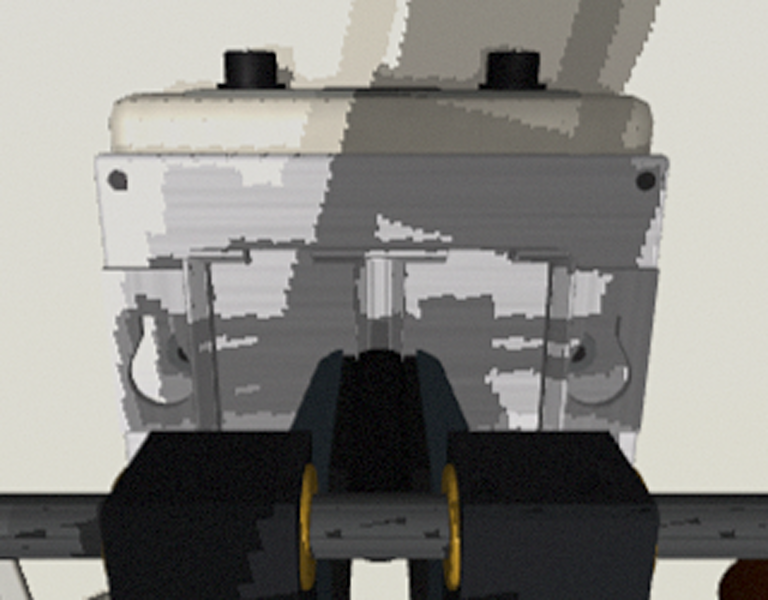

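The crop shows the screw sockets at (182,352) and (577,353), within 2 zoomed pixels of my prediction. The keyhole circles are centred at about (162,372) and (598,372). I'll compute the keyhole position in tool coordinates.

```bash
python3 - <<'E'
from h import *
import pickle
m,im,s=pickle.load(open('w3.pkl','rb'))
R0=Ro.from_euler('xyz',s['ee_rot'],degrees=True)
z=s['ee_pos'][2]-50+4
for u,v in [(162,372),(598,372)]:
    p=onz(m,160+u/2.4,80+v/2.4,z); print(p,R0.inv().apply(p-s['ee_pos']))
E
```

```text
[ 482.23 -253.91  123.22] [ -8.32 -70.43  45.93]
[ 505.55 -114.03  123.22] [-8.26 71.38 46.05]
```

```bash

python3 drive.py '-4.5 -0.5 0 0 0 0;0 0 0 0 0 0;0 0 12 0 0 0;0 0 5 0 0 0;0 0 0 0 0 0;0 0 0 0 0 0'
python3 - <<'E'
from h import *
s=state(); print(s['ee_rot'])
plan([490.08,-184.35,s['ee_pos'][2]],down(170.47),1,s)
E
```

```text
time_s: 7.7
ee_pos: [490.0, -185.5, 152.3]
ee_rot: [180.0, -0.0, 170.4]
force: [0.1, -0.1, -2.1]
gripper_width: 11.8
gripper_force: 30.0
[179.99  -0.05 170.44]
1 x [0.1 1.1 0. ] [ 0.01 -0.05 -0.03] time 7.7
```

```bash

python3 drive.py '0 0.6 4 0 0 0;0 0 4 0 0 0;0 0 4 0 0 0;0 0 3 0 0 0;0 0 2 0 0 0;0 0 1 0 0 0;0 0 0 0 0 0'
python3 drive.py '0 0 1 0 0 0;0 0 0.5 0 0 0;0 0 0.5 0 0 0;0 0 0 0 0 0'

```

```text
time_s: 8.4
ee_pos: [490.3, -184.9, 134.6]
ee_rot: [180.0, -0.0, 170.4]
force: [-0.1, -0.1, -3.4]
gripper_width: 11.7
gripper_force: 30.0
time_s: 8.8
ee_pos: [490.3, -184.9, 132.7]
ee_rot: [180.0, -0.0, 170.4]
force: [-0.4, -0.4, -2.9]
gripper_width: 12.2
gripper_force: 30.0
```

```bash

python3 drive.py '0 0 0.5 0 0 0;0 0 0.5 0 0 0;0 0 0 0 0 0;0 0 0 0 0 0'
python3 drive.py '-2 0 0 0 0 0;-3 0 0 0 0 0;-3 0 0 0 0 0;-3 0 0 0 0 0;-2.5 0 0 0 0 0;0 0 0 0 0 0;0 0 0 0 0 0'

```

```text
time_s: 9.2
ee_pos: [490.4, -185.0, 132.2]
ee_rot: [180.0, 0.0, 170.4]
force: [-1.4, 1.2, 1.9]
gripper_width: 11.7
gripper_force: 30.0
time_s: 9.9
ee_pos: [504.0, -187.3, 132.2]
ee_rot: [-180.0, 0.0, 170.4]
force: [-3.8, 0.7, 5.0]
gripper_width: 11.9
gripper_force: 30.0
```

```bash

python3 drive.py '-2 0 0 0 0 0;-1 0 0 0 0 0;-1 0 0 0 0 0;0 0 0 0 0 0'
python3 drive.py '-1 0 0 0 0 0;0 0 0 0 0 0;0 0 0 0 0 0'

```

```text
time_s: 10.3
ee_pos: [506.3, -187.7, 132.3]
ee_rot: [-180.0, -0.2, 170.4]
force: [-7.0, 1.5, 9.7]
gripper_width: 11.9
gripper_force: 30.0
time_s: 10.6
ee_pos: [506.5, -187.7, 132.4]
ee_rot: [180.0, -0.3, 170.5]
force: [-8.5, 1.0, 10.4]
gripper_width: 12.0
gripper_force: 30.0
```

```bash

python3 drive.py '-2 0 0 0 0 0;-2 0 0 0 0 0;0 0 0 0 0 0;0 0 0 0 0 0'
python3 - <<'E'
from h import *
import pickle
s=state(); m,im=grab('wrist'); pickle.dump((m,im,s),open('w4.pkl','wb')); print(s['ee_pos'],s['force'])
o=cv2.resize(im[140:280,190:450],None,fx=3,fy=3,interpolation=cv2.INTER_CUBIC); cv2.imwrite('pics/w4.png',o)
E
```

```text
time_s: 11.0
ee_pos: [507.6, -187.9, 132.8]
ee_rot: [180.0, -0.6, 170.5]
force: [-15.3, 1.8, 18.4]
gripper_width: 11.8
gripper_force: 30.0
[ 507.65 -187.88  132.76] [-15.27   1.81  18.45]
```

View pics/w4.png

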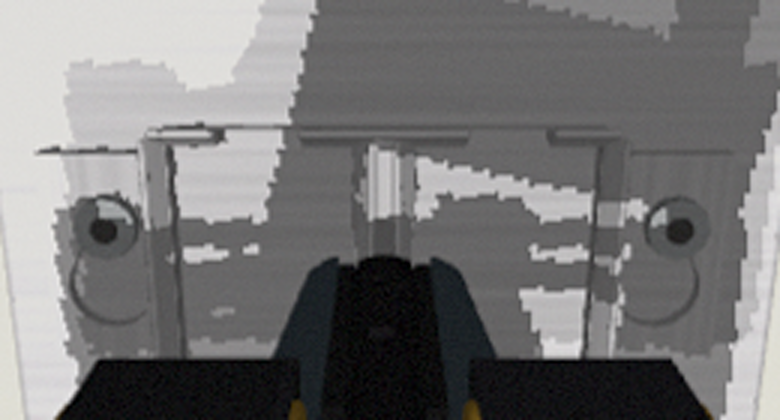

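The sockets are at (103,231) and (680,230), inside the narrow slots. The rear edge of each keyhole is at about row 322.

```bash
python3 - <<'E'
from h import *
import pickle
m,im,s=pickle.load(open('w4.pkl','rb'))
a=np.radians(-9.53); X=np.array([np.cos(a),np.sin(a),0])
f=lambda u,v,z: onz(m,190+u/3,140+v/3,z)
g=cv2.cvtColor(im,cv2.COLOR_BGR2GRAY)
for u in (110,114,655,661): c=int(190+u/3); print(c,g[238:254,c])
for (su,sv),(hu,hv) in [((103,231),(113,322)),((680,230),(658,324))]:
    S=f(su,sv,93); H=f(hu,hv,86); print(S,H,(H-S)@X, S@X, H@X)
E
```

```text
226 [ 99 102 101 104 102 100 102  99  88  77  92 104 107 104 103 103]
228 [100 104 104 105 104 102 102 105  92  77  89 100 103 103 104 101]
408 [ 97  99  99 105  99  99 103 103  91  79  83  94 104 100 102 103]
410 [ 97  99 103 102 100 101 100  99  83  78  88 101 105  99 102 102]
[ 487.09 -254.95   93.  ] [ 514.21 -261.4    86.  ] 27.815487917153863 522.5783307321492 550.3938186493031
[ 510.41 -113.74   93.  ] [ 538.53 -119.37   86.  ] 28.66202532089272 522.2008689714067 550.8628942922995
```

```bash

python3 drive.py '2 0 0 0 0 0;2 0 0 0 0 0;0 0 0 0 0 0'
python3 drive.py '0 0 0 0 0 0;0 0 0 0 0 0;0 0 0 0 0 0;0 0 0 0 0 0' 30

```

```text
time_s: 11.35
ee_pos: [507.0, -187.8, 132.5]
ee_rot: [180.0, -0.2, 170.4]
force: [-7.9, 1.6, 8.9]
gripper_width: 11.7
gripper_force: 30.0
time_s: 11.75
ee_pos: [509.0, -188.1, 131.5]
ee_rot: [180.0, 0.0, 170.4]
force: [-0.2, -0.1, -0.4]
gripper_width: 29.8
gripper_force: 0.0
```

```bash

python3 drive.py '0 0 -20 0 0 0;0 0 -30 0 0 0;-20 0 -10 0 0 0;-30 0 0 0 0 0;-15 0 0 0 0 0;0 0 0 0 0 0;0 0 0 0 0 0'
python3 - <<'E'
from h import *
import pickle
s=state(); m,im=grab('wrist'); pickle.dump((m,im,s),open('w5.pkl','wb')); print(s['ee_pos'],s['force'])
o=cv2.resize(im[60:240,190:450],None,fx=3,fy=3,interpolation=cv2.INTER_CUBIC); cv2.imwrite('pics/w5.png',o)
for p in [(510.1,-115,93),(486.5,-255.5,93)]: print((proj(m,p)-[190,60])*3)
E
```

```text
time_s: 12.45
ee_pos: [572.1, -198.6, 191.1]
ee_rot: [180.0, -0.1, 170.5]
force: [-0.6, 0.1, -0.1]
gripper_width: 29.5
gripper_force: 0.0
[ 572.12 -198.59  191.06] [-0.64  0.09 -0.1 ]
[633.52 187.33]
[139.51 186.93]
```

View pics/w5.png

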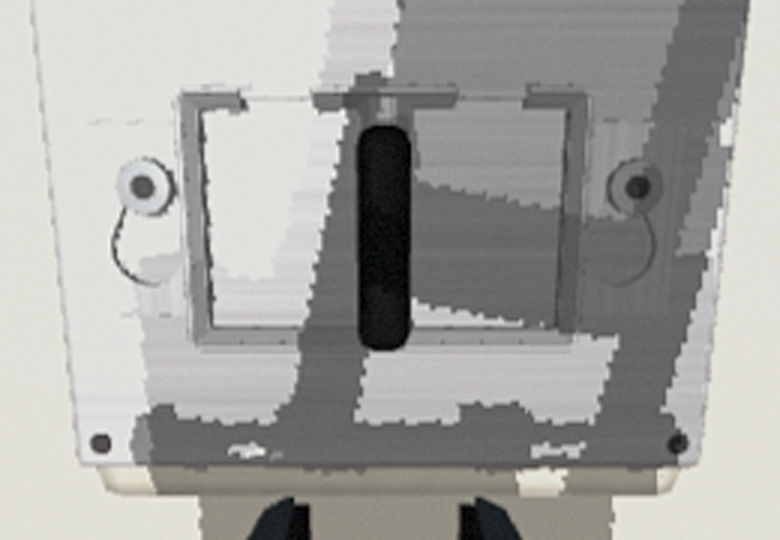

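The sockets are at (142,187) and (637,186), the keyhole rear edges at row ~285, the ear edges at rows ~122 and ~315, and the handle spans rows 126–350.

```bash
python3 - <<'E'
from meas import *
m,im,s=pickle.load(open('w5.pkl','rb'))
a=np.radians(-9.53); X=np.array([np.cos(a),np.sin(a),0]); Y=np.array([-X[1],X[0],0])
f=lambda u,v,z: onz(m,190+u/3,60+v/3,z)
for n,u,v,z in [('sR',142,187,93),('sL',637,186,93),('holeR rear',155,285,86),('holeL rear',620,285,86),('earR f',110,122,86),('earR r',150,315,86),('holeR out',113,250,86),('holeL out',656,250,86),('bayfrontR',280,97,98),('baybackR',280,330,86),('bayL in L',566,200,86),('bayR in R',205,200,86)]:
    p=f(u,v,z); print(n,p,p@X,p@Y)
p,ar=blob(im,(305,95,335,182),lambda g,c:g<45); r,b=rect(p); print(r)
e=sorted(b.tolist(),key=lambda q:q[1]); A=(np.array(e[0])+e[1])/2; B=(np.array(e[2])+e[3])/2
A,B=onz(m,*A,160),onz(m,*B,160); d=B-A; print('handle',A,B,(A+B)/2@X,(A+B)/2@Y,np.linalg.norm(d),np.degrees(np.arctan2(d[1],d[0])))
E
```

```text
sR [ 486.64 -254.8    93.  ] 522.1071308322182 -170.7112058153133
sL [ 509.9  -113.98   93.  ] 521.7299935483791 -27.986186129840945
holeR rear [ 515.32 -259.69   86.  ] 551.2050823717411 -170.78828397315647
holeL rear [ 538.74 -119.69   86.  ] 551.1175375737322 -28.845900986406676
earR f [ 467.32 -261.36   86.  ] 504.14222626287875 -180.37770944253407
earR r [ 524.04 -263.4    86.  ] 560.4155742128227 -173.0046996933354
holeR out [ 502.98 -269.69   86.  ] 540.6920204235561 -182.6883247347975
holeL out [ 530.01 -108.03   86.  ] 540.5864488477768 -18.792115589500042
bayfrontR [ 469.68 -210.25   98.  ] 498.0045151938896 -129.5918498148223
baybackR [ 535.23 -224.82   86.  ] 565.064961768165 -133.0975229957249
bayL in L [ 510.96 -133.28   86.  ] 525.9722715147434 -46.84557465168963
bayR in R [ 493.27 -239.06   86.  ] 526.0454355092925 -154.0933182292972
((317.4999694824219, 139.0), (16.999996185302734, 73.99998474121094), 0.0)
handle [ 483.63 -183.98  160.  ] [ 530.96 -191.9   160.  ] 531.4101277785635 -101.35883192563999 47.980981049061924 -9.503284958276945
```

The measurements confirm the carrier is home: hole edge to screw is 29.1 and 29.4 mm against a nominal 29. Next is block_six.

```bash
python3 - <<'E'
from meas import *
a=np.radians(-9.5); X=np.array([np.cos(a),np.sin(a),0]); Y=np.array([-X[1],X[0],0])
for n,y in [('c',-100.7),('L',-70.7),('R',-130.7)]: print(n,(532*X+y*Y))
plan([420,240,230],down(90),14)
m,im=pickle.load(open('w1.pkl','rb'))
for u,v in [(470,30),(508,30),(503,92),(452,92),(483,62)]: print(onz(m,u,v,40))
for u,v in [(460,168)]: print(onz(m,u,v,50))
E
```

```text
c [ 508.08 -187.12    0.  ]
L [ 513.04 -157.54    0.  ]
R [ 503.13 -216.71    0.  ]
14 x [32.9 14.7 -2.7] [-0.   -0.01  5.75] time 12.5
[386.06 294.64  40.  ]
[386.19 336.23  40.  ]
[449.92 342.18  40.  ]
[449.74 283.16  40.  ]
[418.12 313.97  40.  ]
[536.78 299.83  50.  ]
```

```bash

python3 drive.py '32.9 14.7 -2.7 0 0 5.75;32.9 14.7 -2.7 0 0 5.75;32.9 14.7 -2.7 0 0 5.75;32.9 14.7 -2.7 0 0 5.75;32.9 14.7 -2.7 0 0 5.75;32.9 14.7 -2.7 0 0 5.75;32.9 14.7 -2.7 0 0 5.75' 85
python3 drive.py '32.9 14.7 -2.7 0 0 5.75;32.9 14.7 -2.7 0 0 5.75;32.9 14.7 -2.7 0 0 5.75;32.9 14.7 -2.7 0 0 5.75;32.9 14.7 -2.7 0 0 5.75;32.9 14.7 -2.7 0 0 5.75;32.9 14.7 -2.7 0 0 5.75;0 0 0 0 0 0'
python3 drive.py '0 0 0 0 0 0;0 0 0 0 0 0'
python3 - <<'E'
from h import *
import pickle
s=state(); m,im=grab('wrist'); pickle.dump((m,im,s),open('w6.pkl','wb')); print(s['ee_pos'],s['ee_rot'])
c=proj(m,(418,313,30)); d=proj(m,(540,295,30)); print(c,d); cv2.imwrite('pics/w6.png',im)
E
python3 drive.py '0 20 0 0 0 0;0 20 0 0 0 0;0 20 0 0 0 0;0 20 0 0 0 0;0 0 0 0 0 0;0 0 0 0 0 0;0 0 0 0 0 0'
python3 - <<'E'
from h import *
import pickle
s=state(); m,im=grab('wrist'); pickle.dump((m,im,s),open('w7.pkl','wb')); print(s['ee_pos'],s['ee_rot'])
m6,i6,_=pickle.load(open('w6.pkl','rb'))
def crop(i,c,w=64): u,v=np.clip(np.round(c).astype(int),w,None); print(u-w,v-w); return cv2.resize(i[v-w:v+w,u-w:u+w],(390,390),interpolation=cv2.INTER_CUBIC)
P=(418,313,25)
o=np.hstack([crop(i6,proj(m6,P)),crop(im,proj(m,P))]); cv2.imwrite('pics/w67.png',o)
E
```

```text
time_s: 13.2
ee_pos: [414.3, -6.2, 210.8]
ee_rot: [180.0, -0.0, 129.9]
force: [0.6, 0.3, -0.3]
gripper_width: 83.1
gripper_force: 0.0
time_s: 14.0
ee_pos: [422.1, 243.1, 229.8]
ee_rot: [179.9, -0.1, 90.1]
force: [0.7, -0.3, -0.4]
gripper_width: 84.8
gripper_force: 0.0
time_s: 14.2
ee_pos: [420.7, 238.9, 229.4]
ee_rot: [-180.0, 0.0, 89.9]
force: [-0.7, -0.1, -0.8]
gripper_width: 84.7
gripper_force: 0.0
[420.66 238.91 229.4 ] [-179.95    0.04   89.94]
[315.61 119.86] [416.9  135.37]
time_s: 14.95
ee_pos: [500.6, 239.4, 229.6]
ee_rot: [-180.0, 0.0, 89.9]
force: [0.4, -0.2, 0.6]
gripper_width: 84.7
gripper_force: 0.0
[500.57 239.41 229.62] [-179.95    0.01   89.92]
252 56
185 56
```

View pics/w67.png

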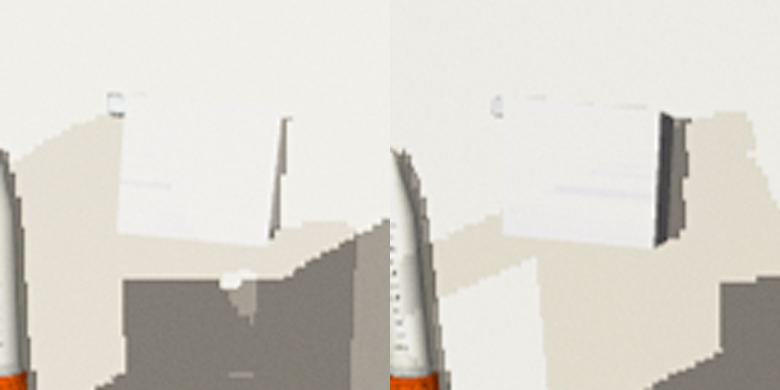

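The two crops (origins (252,56) and (185,56), zoom 3.05) show block_six's top face, white on white. Its corners are at about (124,94), (281,117), (268,244), (118,233) in the left crop and (503,97), (662,113), (655,247), (503,234) in the right. The tab is at top left. I'll segment it by its neutral colour.

```bash
python3 - <<'E'
from meas import *
C=[]
for f,box in (('w6.pkl',(275,76,352,145)),('w7.pkl',(208,76,292,145))):
    m,im,s=pickle.load(open(f,'rb')); x0,y0,x1,y1=box
    g=im.astype(int); d=g[...,2]-g[...,0]
    print('bench',np.median(d[20:60,x0:x1]),'block',np.median(d[100:125,x0+25:x1-30]))
    b=cv2.GaussianBlur((d).astype(np.float32),(3,3),0)
    p,a=blob(im,box,lambda gg,c:(b[y0:y1,x0:x1]<5)&(gg>200)); print(f,a)
    hull=cv2.convexHull(p); ap=cv2.approxPolyDP(hull,4,True)[:,0]; r=cv2.minAreaRect(p); print(ap.tolist(),r)
    mk=np.zeros(im.shape[:2],np.uint8); mk[p[:,1].astype(int),p[:,0].astype(int)]=1
    for y in range(y0,y1,3): 
        xs=np.where(mk[y])[0]; print(y,(xs.min(),xs.max()) if len(xs) else '',end='; ')
    print()
    for x in range(x0,x1,4):
        ys=np.where(mk[:,x])[0]; print(x,(ys.min(),ys.max()) if len(ys) else '',end='; ')
    print()
E
```

```text
bench 6.0 block 3.0
w6.pkl 2245
[[344.0, 92.0], [338.0, 135.0], [291.0, 130.0], [288.0, 87.0]] ((313.7495422363281, 110.63040161132812), (57.2188606262207, 45.393917083740234), 4.969740390777588)
76 ; 79 ; 82 ; 85 ; 88 (np.int64(287), np.int64(311)); 91 (np.int64(287), np.int64(343)); 94 (np.int64(294), np.int64(343)); 97 (np.int64(293), np.int64(342)); 100 (np.int64(293), np.int64(342)); 103 (np.int64(293), np.int64(341)); 106 (np.int64(293), np.int64(341)); 109 (np.int64(293), np.int64(341)); 112 (np.int64(292), np.int64(341)); 115 (np.int64(292), np.int64(340)); 118 (np.int64(292), np.int64(340)); 121 (np.int64(292), np.int64(340)); 124 (np.int64(292), np.int64(339)); 127 (np.int64(292), np.int64(339)); 130 (np.int64(291), np.int64(339)); 133 (np.int64(309), np.int64(338)); 136 ; 139 ; 142 ; 
275 ; 279 ; 283 ; 287 (np.int64(88), np.int64(92)); 291 (np.int64(87), np.int64(130)); 295 (np.int64(88), np.int64(131)); 299 (np.int64(88), np.int64(131)); 303 (np.int64(88), np.int64(132)); 307 (np.int64(88), np.int64(132)); 311 (np.int64(88), np.int64(133)); 315 (np.int64(89), np.int64(133
[... 927 characters left out ...]
int64(271)); 127 (np.int64(223), np.int64(271)); 130 (np.int64(223), np.int64(271)); 133 (np.int64(233), np.int64(271)); 136 (np.int64(266), np.int64(270)); 139 ; 142 ; 
208 ; 212 ; 216 ; 220 (np.int64(87), np.int64(92)); 224 (np.int64(88), np.int64(132)); 228 (np.int64(88), np.int64(132)); 232 (np.int64(89), np.int64(132)); 236 (np.int64(89), np.int64(133)); 240 (np.int64(90), np.int64(133)); 244 (np.int64(90), np.int64(133)); 248 (np.int64(91), np.int64(134)); 252 (np.int64(91), np.int64(134)); 256 (np.int64(91), np.int64(135)); 260 (np.int64(92), np.int64(135)); 264 (np.int64(92), np.int64(135)); 268 (np.int64(93), np.int64(136)); 272 (np.int64(93), np.int64(111)); 276 ; 280 ; 284 ; 288 ;
```

```bash
python3 - <<'E'
from meas import *
m6,_,s6=pickle.load(open('w6.pkl','rb')); m7,_,s7=pickle.load(open('w7.pkl','rb'))
A=np.array([(293.2,87.2),(344.2,91),(338.8,135.7),(291.1,130.8)]); B=np.array([(221,87.6),(273,93.3),(271,136.6),(222.8,132.3)])
Q=[]
for a,b in zip(A,B):
    p,e=tri([ray(m6,*a),ray(m7,*b)]); print(p,e,onz(m6,*a,40),onz(m7,*b,40)); Q.append((onz(m6,*a,40)+onz(m7,*b,40))/2)
Q=np.array(Q); print('c',Q.mean(0)); 
for i in range(4):
    d=Q[(i+1)%4]-Q[i]; print(np.linalg.norm(d),np.degrees(np.arctan2(d[1],d[0])))
E
```

```text
[393.4  348.3   44.87] [np.float64(0.14399765251020422), np.float64(0.14399765251019572)] [393.02 348.51  40.  ] [391.93 348.8   40.  ]
[450.18 343.56  41.45] [np.float64(0.8710950267957982), np.float64(0.8710950267958564)] [450.28 344.52  40.  ] [450.01 342.77  40.  ]
[445.33 295.05  38.52] [np.float64(0.19769647401300902), np.float64(0.1976964740130406)] [445.23 295.36  40.  ] [445.56 294.97  40.  ]
[389.46 300.45  40.2 ] [np.float64(0.5190555502107649), np.float64(0.5190555502106772)] [389.43 300.95  40.  ] [389.4  299.91  40.  ]
c [419.36 321.97  40.  ]
57.88893066889265 -4.966283822055391
48.70990219183082 -95.60420615022856
56.22331630546379 174.62490603327615
48.31882054664831 86.36752357663856
```

block_six measures 57 × 48.5 mm with its top at about 41 mm, which matches the given sizes. Its centre is (419.4, 322.0) and its yaw −5°. Next I approach it tilted 45°.

```bash
python3 - <<'E'
from h import *
R=down(85)*Ro.from_rotvec([0,np.radians(45),0]); print(R.as_matrix())
d=R.as_matrix()[:,2]; T=np.array([418.4,311,32])+19*d; print(T, T-90*d)
plan(T-90*d,R,10)
E
```

```text
[[ 0.06  1.    0.06]
 [ 0.7  -0.09  0.7 ]
 [ 0.71  0.   -0.71]]
[419.57 324.38  18.56] [414.02 260.99  82.2 ]
10 x [-3.5 -8.9 14.8] [-0.2   4.5   0.47] time 15.0
```

```bash

python3 drive.py '-3.5 -8.9 14.8 -0.2 4.5 0.47;-3.5 -8.9 14.8 -0.2 4.5 0.47;-3.5 -8.9 14.8 -0.2 4.5 0.47;-3.5 -8.9 14.8 -0.2 4.5 0.47;-3.5 -8.9 14.8 -0.2 4.5 0.47'
python3 drive.py '-3.5 -8.9 14.8 -0.2 4.5 0.47;-3.5 -8.9 14.8 -0.2 4.5 0.47;-3.5 -8.9 14.8 -0.2 4.5 0.47;-3.5 -8.9 14.8 -0.2 4.5 0.47;-3.5 -8.9 14.8 -0.2 4.5 0.47;0 0 0 0 0 0;0 0 0 0 0 0;0 0 0 0 0 0'
python3 - <<'E'
from h import *
R=down(85)*Ro.from_rotvec([0,np.radians(45),0]); d=R.as_matrix()[:,2]; T=np.array([418.4,311,32])+19*d
print(state()['qpos']); plan(T,R,6)
E
```

```text
time_s: 15.5
ee_pos: [456.5, 235.2, 154.2]
ee_rot: [179.3, -22.7, 87.7]
force: [0.2, 0.1, -0.7]
gripper_width: 84.7
gripper_force: 0.0
time_s: 16.3
ee_pos: [416.5, 261.8, 83.2]
ee_rot: [179.7, -45.0, 85.2]
force: [0.2, 0.9, 0.0]
gripper_width: 85.0
gripper_force: 0.0
[  2.01  20.64 129.33  68.48  48.95 -49.18]
6 x [-0.2 -0.4 15. ] [ 0.03 -0.    0.03] time 16.3
```

```bash

python3 drive.py '-0.2 -0.4 15 0 0 0;-0.2 -0.4 15 0 0 0;-0.2 -0.4 15 0 0 0;-0.2 -0.4 15 0 0 0;-0.2 -0.4 15 0 0 0;-0.2 -0.4 15 0 0 0;0 0 0 0 0 0;0 0 0 0 0 0'
python3 drive.py '0 0 0 0 0 0;0 0 0 0 0 0;0 0 0 0 0 0;0 0 0 0 0 0;0 0 0 0 0 0' 50 35
```

```text
time_s: 17.1
ee_pos: [419.0, 324.8, 18.4]
ee_rot: [179.8, -45.1, 85.2]
force: [0.2, -0.4, -0.1]
gripper_width: 85.1
gripper_force: 0.0
time_s: 17.6
ee_pos: [418.7, 324.1, 17.8]
ee_rot: [179.9, -45.1, 85.0]
force: [-0.9, -1.4, 3.3]
gripper_width: 57.6
gripper_force: 35.0
```

```bash

python3 drive.py '3 0 -3 0 0 0;10 0 -10 0 0 0;14 0 -14 0 0 0;14 0 -14 0 0 0;14 0 -14 0 0 0;0 0 0 0 0 0'
python3 drive.py '0 0 0 0 -4 0;0 0 0 0 -7 0;0 0 0 0 -7 0;0 0 0 0 -7 0;0 0 0 0 -7 0;0 0 0 0 -7 0;0 0 0 0 -6 0;0 0 0 0 0 0'
python3 -c "
from h import *
print(state()['qpos'])"
```

```text
time_s: 18.2
ee_pos: [419.1, 324.4, 97.2]
ee_rot: [179.6, -45.1, 85.3]
force: [-0.2, -0.2, -2.0]
gripper_width: 57.6
gripper_force: 35.0
time_s: 19.0
ee_pos: [414.4, 327.5, 92.6]
ee_rot: [-179.3, -4.9, 85.6]
force: [0.4, -0.1, -2.1]
gripper_width: 57.9
gripper_force: 35.0
[ 34.34  19.25 107.92   5.56  50.43  35.23]
```

```bash

python3 drive.py '0 0 0 0 -5 0;0 0 0 0 -7 0;0 0 0 0 -7 0;0 0 0 0 -7 0;0 0 0 0 -7 0;0 0 0 0 -7 0;0 0 0 0 -5 0;0 0 0 0 0 0'
python3 drive.py '0 0 0 0 0 0;0 0 0 0 0 0'
python3 - <<'E'
from h import *
s=state(); print(s['qpos'],s['ee_rot'],s['ee_pos'])
m=camera_model('wrist'); print(m['T'][:3,3])
R=down(85)*Ro.from_rotvec([0,np.radians(-45),0]); plan([s['ee_pos'][0],s['ee_pos'][1],26],R,6)
E
```

```text
time_s: 19.8
ee_pos: [413.0, 325.0, 89.4]
ee_rot: [-178.5, 40.2, 86.5]
force: [-0.4, 0.1, -3.2]
gripper_width: 57.6
gripper_force: 35.0
time_s: 20.0
ee_pos: [414.4, 323.8, 93.6]
ee_rot: [-179.0, 40.0, 86.0]
force: [0.0, -0.8, -1.8]
gripper_width: 57.9
gripper_force: 35.0
[ 50.09  37.83  86.66 -21.25  90.2   61.1 ] [-178.98   39.98   85.99] [414.41 323.78  93.6 ]
[429.21 496.73 171.05]
6 x [7.6 0.1 8.4] [-0.06 -0.84  0.13] time 20.0
```

```bash

python3 drive.py '7.6 0.1 8.4 -0.06 -0.84 0.13;7.6 0.1 8.4 -0.06 -0.84 0.13;7.6 0.1 8.4 -0.06 -0.84 0.13;7.6 0.1 8.4 -0.06 -0.84 0.13;7.6 0.1 8.4 -0.06 -0.84 0.13;7.6 0.1 8.4 -0.06 -0.84 0.13;0 0 0 0 0 0;0 0 0 0 0 0'
python3 drive.py '0.7 0 0.7 0 0 0;0.7 0 0.7 0 0 0;0 0 0 0 0 0;0 0 0 0 0 0'

```

```text
time_s: 20.8
ee_pos: [414.6, 324.9, 24.9]
ee_rot: [179.9, 45.2, 85.0]
force: [-1.4, 0.4, -2.1]
gripper_width: 57.8
gripper_force: 35.0
time_s: 21.2
ee_pos: [414.8, 324.8, 23.7]
ee_rot: [179.8, 45.1, 85.0]
force: [0.6, 0.1, -1.9]
gripper_width: 57.6
gripper_force: 35.0
```

```bash

python3 drive.py '0.5 0 0.5 0 0 0;0.4 0 0.4 0 0 0;0 0 0 0 0 0;0 0 0 0 0 0'
python3 drive.py '0.4 0 0.4 0 0 0;0 0 0 0 0 0;0 0 0 0 0 0'

```

```text
time_s: 21.6
ee_pos: [414.8, 324.9, 22.9]
ee_rot: [179.8, 45.1, 84.9]
force: [-0.7, 0.7, 4.8]
gripper_width: 57.9
gripper_force: 35.0
time_s: 21.9
ee_pos: [414.8, 324.9, 22.9]
ee_rot: [179.8, 45.2, 84.9]
force: [-0.9, 1.9, 6.9]
gripper_width: 57.8
gripper_force: 35.0
```

```bash

python3 drive.py '0 0 0 0 0 0;0 0 0 0 0 0;0 0 0 0 0 0;0 0 0 0 0 0' 84
python3 drive.py '0 0 -6 0 0 0;0 0 -14 0 0 0;0 0 -25 0 0 0;0 0 -25 0 0 0;0 0 -25 0 0 0;0 0 -25 0 0 0;0 0 0 0 0 0'
python3 - <<'E'
from h import *
plan([415,255,200],down(85),12)
E
```

```text
time_s: 22.3
ee_pos: [414.7, 324.6, 21.3]
ee_rot: [179.9, 45.1, 85.0]
force: [0.4, 0.2, 0.9]
gripper_width: 83.6
gripper_force: 0.0
time_s: 23.0
ee_pos: [422.6, 412.3, 108.0]
ee_rot: [179.6, 44.8, 84.9]
force: [-0.0, 0.1, 0.3]
gripper_width: 83.5
gripper_force: 0.0
12 x [-15.5   0.5  -1.6] [0.03 3.73 0.  ] time 23.0
```

```bash

python3 drive.py '-15.5 0.5 -1.6 0 3.73 0;-15.5 0.5 -1.6 0 3.73 0;-15.5 0.5 -1.6 0 3.73 0;-15.5 0.5 -1.6 0 3.73 0;-15.5 0.5 -1.6 0 3.73 0;-15.5 0.5 -1.6 0 3.73 0'
python3 drive.py '-15.5 0.5 -1.6 0 3.73 0;-15.5 0.5 -1.6 0 3.73 0;-15.5 0.5 -1.6 0 3.73 0;-15.5 0.5 -1.6 0 3.73 0;-15.5 0.5 -1.6 0 3.73 0;-15.5 0.5 -1.6 0 3.73 0;0 0 0 0 0 0;0 0 0 0 0 0'
python3 drive.py '0 0 0 0 0 0;0 0 0 0 0 0'
cat > look.py <<'E'
from meas import *
import sys
# hole centroids of a block standing upright, top at height z: look.py file n x y z
def holes(m,im,P,zt,w=42,thr=120):
    u,v=np.round(proj(m,P)).astype(int); x0,y0=max(u-w,0),max(v-w,0); c=im[y0:v+w,x0:u+w]
    k=4; g=cv2.resize(cv2.cvtColor(c,cv2.COLOR_BGR2GRAY),None,fx=k,fy=k,interpolation=cv2.INTER_CUBIC)
    n,l,st,ce=cv2.connectedComponentsWithStats((g<thr).astype(np.uint8)); out=[]
    for i in range(1,n):
        if 60<st[i,4]<3000 and st[i,2]<60 and st[i,3]<60: q=(ce[i]+.5)/k-.5+[x0,y0]; out.append((*q,st[i,4],*onz(m,*q,zt)[:2]))
    return np.array(out)
E
python3 - <<'E'
from look import *
s=state(); m,im=grab('wrist','w8.png'); pickle.dump((m,im,s),open('w8.pkl','wb')); print(s['ee_pos'],s['ee_rot'])
print(holes(m,im,(415,327,50),50))
m,im=pickle.load(open('w1.pkl','rb')); print('12',holes(m,im,(537,300,50),50,w=35))
m,im=pickle.load(open('w2.pkl','rb')); print('12',holes(m,im,(537,300,50),50,w=35))
E
```

```text
time_s: 23.6
ee_pos: [418.3, 338.8, 167.8]
ee_rot: [179.9, 22.7, 85.0]
force: [0.0, -0.3, -0.2]
gripper_width: 84.1
gripper_force: 0.0
time_s: 24.4
ee_pos: [413.8, 251.8, 198.5]
ee_rot: [179.9, 0.4, 85.0]
force: [-0.3, 0.4, -0.7]
gripper_width: 83.9
gripper_force: 0.0
time_s: 24.6
ee_pos: [414.2, 253.4, 198.3]
ee_rot: [179.9, 0.4, 85.1]
force: [1.0, -0.5, -0.3]
gripper_width: 83.8
gripper_force: 0.0
[414.16 253.42 198.26] [179.94   0.41  85.14]
[[291.71 111.45 678.   394.93 338.01]
 [332.63 112.77 252.   436.17 333.26]
 [311.27 115.19 142.   414.35 332.73]
 [293.11 130.92 832.   394.27 318.79]
 [331.14 133.11 423.   433.25 313.3 ]
 [310.96 132.74 520.   412.46 315.41]
 [339.38 144.36  93.   441.03 301.1 ]
 [288.26 145.54  84.   387.59 304.38]
 [307.47 145.38  75.   407.65 302.85]
 [330.34 145.38  88.   431.52 300.85]
 [316.86 147.04 118.   417.3  300.32]
 [298.28 146.36 113.   397.96 302.65]]
12 [[446.71 159.46 397.   526.37 282.45]
 [457.82 160.72 396.   527.93 296.  ]
 [468.88 161.97 403.   529.47 309.51]
 [479.92 163.3  410.   531.12 323.06]
 [444.28 169.62 385.   538.71 281.03]
 [455.2  170.89 384.   540.3  294.48]
 [466.2  172.11 390.   541.84 308.06]
 [477.12 173.32 385.   543.37 321.57]
 [441.91 179.64 387.   551.12 279.64]
 [452.84 180.9  384.   552.73 293.24]
 [463.61 182.14 377.   554.33 306.67]
 [474.43 183.37 376.   555.91 320.19]]
12 [[577.75 157.94  64.   519.83 294.48]
 [566.16 163.6  426.   526.67 282.19]
 [576.88 164.88 403.   528.23 295.58]
 [587.77 166.2  426.   529.84 309.21]
 [598.6  167.47 421.   531.39 322.79]
 [562.47 173.72 397.   539.11 280.71]
 [573.2  174.94 400.   540.62 294.22]
 [583.97 176.2  412.   542.18 307.82]
 [594.63 177.38 416.   543.65 321.3 ]
 [559.01 183.55 393.   551.42 279.38]
 [569.64 184.86 398.   553.07 292.92]
 [580.15 186.06 391.   554.6  306.32]
 [590.8  187.32 400.   556.2  319.95]]
```

block_twelve's hole grid agrees in both views on the z = 50 plane: centre (541.2, 301.3), yaw 83.3°. Next I refine block_six's hole rims with a higher threshold.

```bash
python3 - <<'E'
from look import *
m,im,s=pickle.load(open('w8.pkl','rb'))
for t in (185,205,220): 
    h=holes(m,im,(415,327,50),50,thr=t); h=h[h[:,2]>700] if len(h) else h; print(t,h)
g=cv2.cvtColor(im,cv2.COLOR_BGR2GRAY)
print(g[100:150:1,311]); print(g[112,270:356]); print(g[122,270:356])
E
```

```text
185 [[ 292.77  111.07 1517.    396.04  338.29]
 [ 310.46  111.29 1222.    413.87  336.58]
 [ 330.36  111.37 1149.    433.97  334.81]
 [ 293.51  130.5  1513.    394.72  319.17]
 [ 311.08  131.18 1258.    412.73  316.98]
 [ 329.88  131.48 1165.    432.07  315.05]]
205 [[ 330.27  111.22 1419.    433.88  334.97]
 [ 292.87  111.04 1680.    396.14  338.31]
 [ 310.74  111.25 1429.    414.17  336.59]
 [ 293.56  130.46 1678.    394.77  319.21]
 [ 311.22  131.07 1448.    412.88  317.07]
 [ 329.8   131.2  1402.    432.    315.33]]
220 [[ 292.95  111.03 1837.    396.22  338.32]
 [ 311.44  111.15 1746.    414.88  336.63]
 [ 330.24  111.17 1643.    433.86  335.02]
 [ 293.85  130.38 1888.    395.08  319.26]
 [ 311.32  130.99 1620.    413.    317.14]
 [ 329.88  130.83 1669.    432.11  315.7 ]]
[231 241 240 242 235 183 143 176 177 173 170 173 176 179 156 119 113 176
 236 241 240 239 240 242 222 163 169 172 179 174 169 171 153 113  90  91
 165 228 238 237 237 231 225 225 222 218 179 125 125 125]
[223 225 224 224 224 224 226 225 224 224 224 224 223 223 237 240 241 246
 181  92  75  92 124 127 126 125 117 235 243 238 223 236 241 239 240 244
 198  99 160 182 178 176 172 237 245 242 241 232 194 233 240 239 240 242
 228 187 173 175 169 235 242 241 239 243 184 101 145 231 240 241 244 206
 164 154 203 213 236 240 240 239 240 239 240 239 239 240]
[226 224 225 224 223 225 225 225 225 224 226 183 204 215 231 239 240 240
 240 240 240 240 240 240 241 239 239 240 239 239 239 240 240 241 239 240
 240 239 239 239 239 240 240 240 239 239 240 240 240 239 240 240 239 239
 240 239 239 240 240 240 239 240 239 240 239 240 239 240 240 241 240 184
 156 156 150 233 241 239 239 239 239 238 239 240 239 239]
```

```bash
python3 - <<'E'
from h import *
plan([414.4,327,75],down(85),6)
E
```

```text
6 x [12.3 -1.  20.5] [0.01 0.07 0.02] time 24.65
```

```bash

python3 drive.py '12.3 -1 20.5 0 -0.07 0;12.3 -1 20.5 0 -0.07 0;12.3 -1 20.5 0 -0.07 0;12.3 -1 20.5 0 -0.07 0;12.3 -1 20.5 0 -0.07 0;12.3 -1 20.5 0 -0.07 0;0 0 0 0 0 0;0 0 0 0 0 0'
python3 - <<'E'
from h import *
plan([414.4,327,20],down(85),4)
E
```

```text
time_s: 25.45
ee_pos: [414.4, 325.7, 74.9]
ee_rot: [179.9, 0.9, 85.1]
force: [0.5, 0.6, 0.3]
gripper_width: 84.2
gripper_force: 0.0
4 x [ 0.4 -0.  13.7] [0.01 0.21 0.04] time 25.45
```

```bash

python3 drive.py '0.4 0 13.7 0 0.21 0;0.4 0 13.7 0 0.21 0;0.4 0 13.7 0 0.21 0;0.4 0 13.7 0 0.21 0;0 0 0 0 0 0;0 0 0 0 0 0'
python3 drive.py '0 0 0 0 0 0;0 0 0 0 0 0;0 0 0 0 0 0;0 0 0 0 0 0;0 0 0 0 0 0' 50 35
python3 - <<'E'
from h import *
s=state(); print(s['ee_pos'],s['ee_rot'])
E
python3 drive.py '0 0 -4 0 0 0;0 0 -15 0 0 0;0 0 -30 0 0 0;0 0 -40 0 0 0;0 0 -40 0 0 0;0 0 -20 0 0 0;0 0 0 0 0 0;0 0 0 0 0 0'
python3 - <<'E'
from h import *
plan([503.1,-216.7,170],down(80.5),16)
E
```

```text
time_s: 26.05
ee_pos: [415.5, 326.7, 21.4]
ee_rot: [179.8, -0.1, 85.1]
force: [-0.0, -0.3, 0.7]
gripper_width: 84.0
gripper_force: 0.0
time_s: 26.55
ee_pos: [415.1, 326.7, 20.8]
ee_rot: [179.9, -0.1, 85.1]
force: [-0.4, -0.6, 2.8]
gripper_width: 57.7
gripper_force: 35.0
[415.1  326.7   20.78] [179.87  -0.08  85.08]
time_s: 27.35
ee_pos: [414.0, 326.0, 168.5]
ee_rot: [180.0, 0.0, 85.1]
force: [-0.3, 0.2, -3.1]
gripper_width: 57.8
gripper_force: 35.0
16 x [-33.    9.7  -0.1] [0.   0.   0.29] time 27.35
```

```bash

python3 drive.py '-20 6 -12 0 0 0.29;-33 9.7 -12 0 0 0.29;-33 9.7 -12 0 0 0.29;-33 9.7 0 0 0 0.29;-33 9.7 0 0 0 0.29;-33 9.7 0 0 0 0.29;-33 9.7 0 0 0 0.29;-33 9.7 0 0 0 0.29'
python3 drive.py '-33 9.7 0 0 0 0.29;-33 9.7 0 0 0 0.29;-33 9.7 0 0 0 0.29;-33 9.7 0 0 0 0.29;-33 9.7 0 0 0 0.29;-33 9.7 0 0 0 0.29;-33 9.7 0 0 0 0.29;-33 9.7 0 0 0 0.29'
python3 drive.py '-13 3.7 0 0 0 0;0 0 0 0 0 0;0 0 0 0 0 0;0 0 0 0 0 0'
python3 - <<'E'
from h import *
s=state(); print(s['ee_pos'],s['ee_rot']); plan([503.1,-216.7,160],down(80.5),2)
E
```

```text
time_s: 28.15
ee_pos: [460.5, 67.6, 202.8]
ee_rot: [-179.8, 0.0, 82.8]
force: [0.9, 0.1, -1.4]
gripper_width: 57.9
gripper_force: 35.0
time_s: 28.95
ee_pos: [499.5, -204.2, 202.3]
ee_rot: [-179.8, -0.1, 80.4]
force: [-0.7, 0.3, -1.5]
gripper_width: 58.0
gripper_force: 35.0
time_s: 29.35
ee_pos: [501.8, -215.2, 204.6]
ee_rot: [180.0, -0.1, 80.5]
force: [0.5, 1.0, -1.8]
gripper_width: 57.6
gripper_force: 35.0
[ 501.76 -215.19  204.56] [179.99  -0.12  80.51]
2 x [-0.7  0.8 22.3] [ 0.01 -0.06  0.  ] time 29.35
```

```bash

python3 drive.py '-0.9 0.8 25 0 -0.06 0;-0.9 0.8 25 0 -0.06 0;0 0 15 0 0 0;0 0 10 0 0 0;0 0 4 0 0 0;0 0 0 0 0 0;0 0 0 0 0 0'
python3 - <<'E'
from h import *
s=state(); print(s['ee_pos'],s['ee_rot']); plan([503.1,-217.0,125],down(80.5),1)
E
```

```text
time_s: 30.05
ee_pos: [504.2, -218.8, 127.0]
ee_rot: [179.8, 0.1, 80.5]
force: [0.7, 0.1, -1.0]
gripper_width: 58.0
gripper_force: 35.0
[ 504.21 -218.78  127.  ] [179.8    0.09  80.46]
1 x [ 1.6 -1.4  2. ] [ 0.2   0.09 -0.04] time 30.05
```

```bash

python3 drive.py '1.3 -1.1 0 0 0 0;0 0 3 0 0 0;0 0 0 0 0 0;0 0 0 0 0 0;0 0 0 0 0 0'
python3 - <<'E'
from h import *
s=state(); print(s['ee_pos'],s['ee_rot']); plan([503.1,-217.0,110],down(80.5),1)
E
```

```text
time_s: 30.55
ee_pos: [502.8, -217.4, 123.2]
ee_rot: [179.9, 0.1, 80.4]
force: [0.1, 1.6, -1.8]
gripper_width: 58.1
gripper_force: 35.0
[ 502.76 -217.42  123.16] [179.89   0.06  80.43]
1 x [ 0.5  0.2 13.2] [ 0.11  0.06 -0.07] time 30.55
```

```bash

python3 drive.py '0.3 0.2 3 0 0 0;0 0 3 0 0 0;0 0 3 0 0 0;0 0 3 0 0 0;0 0 1.5 0 0 0;0 0 0 0 0 0;0 0 0 0 0 0'
python3 drive.py '0 0 1 0 0 0;0 0 1 0 0 0;0 0 0 0 0 0;0 0 0 0 0 0'

```

```text
time_s: 31.25
ee_pos: [503.0, -217.1, 109.6]
ee_rot: [179.9, 0.1, 80.4]
force: [-0.3, 0.2, -2.0]
gripper_width: 58.1
gripper_force: 35.0
time_s: 31.65
ee_pos: [503.0, -217.1, 107.6]
ee_rot: [179.9, 0.1, 80.4]
force: [0.0, 0.5, -1.7]
gripper_width: 58.0
gripper_force: 35.0
```

```bash

python3 drive.py '0 0 0.5 0 0 0;0 0 0.5 0 0 0;0 0 0 0 0 0;0 0 0 0 0 0'
python3 drive.py '0 0 0.4 0 0 0;0 0 0 0 0 0;0 0 0 0 0 0'

```

```text
time_s: 32.05
ee_pos: [503.0, -217.2, 106.8]
ee_rot: [179.9, 0.1, 80.4]
force: [-0.0, 0.1, 0.5]
gripper_width: 57.9
gripper_force: 35.0
time_s: 32.35
ee_pos: [503.1, -217.2, 106.8]
ee_rot: [179.9, 0.1, 80.4]
force: [-1.9, 0.3, 5.4]
gripper_width: 57.6
gripper_force: 35.0
```

```bash

python3 drive.py '0 0 0 0 0 0;0 0 0 0 0 0;0 0 0 0 0 0;0 0 0 0 0 0' 80
python3 drive.py '0 0 -10 0 0 0;0 0 -25 0 0 0;0 0 -30 0 0 0;0 0 -30 0 0 0;0 0 -5 0 0 0;0 0 0 0 0 0'
python3 - <<'E'
from h import *
plan([541.2,301.3,180],None,14)
E
```

```text
time_s: 32.75
ee_pos: [503.0, -217.1, 106.0]
ee_rot: [179.9, 0.1, 80.4]
force: [0.3, -0.1, 0.8]
gripper_width: 79.2
gripper_force: 0.0
time_s: 33.35
ee_pos: [503.3, -217.2, 207.5]
ee_rot: [179.7, 0.1, 80.4]
force: [0.1, 0.0, -1.0]
gripper_width: 80.1
gripper_force: 0.0
14 x [37.  -3.5  1.9] [0. 0. 0.] time 33.35
```

```bash

python3 drive.py '20 -2 0 0 0 0;37 -3.5 0 0 0 0;37 -3.5 1.9 0 0 0;37 -3.5 1.9 0 0 0;37 -3.5 1.9 0 0 0;37 -3.5 1.9 0 0 0;37 -3.5 1.9 0 0 0' 84
python3 drive.py '37 -3.5 1.9 0 0 0;37 -3.5 1.9 0 0 0;37 -3.5 1.9 0 0 0;37 -3.5 1.9 0 0 0;37 -3.5 1.9 0 0 0;37 -3.5 1.9 0 0 0;37 -3.5 1.9 0 0 0;17 -1.5 1.9 0 0 0'
python3 drive.py '0 0 0 0 0 -8;0 0 0 0 0 -8;0 0 0 0 0 -8;0 0 0 0 0 -8;0 0 0 0 0 -8;0 0 0 0 0 -8;0 0 0 0 0 -8;0 0 0 0 0 -8'
python3 drive.py '0 0 0 0 0 -8;0 0 0 0 0 -8;0 0 0 0 0 -8;0 0 0 0 0 -4.9;0 0 0 0 0 0;0 0 0 0 0 0'
python3 - <<'E'
from h import *
s=state(); print(s['ee_pos'],s['ee_rot']); plan([541.2,301.3,75],down(173.3),5)
E
```

```text
time_s: 34.05
ee_pos: [519.3, 26.9, 194.7]
ee_rot: [-179.9, 0.1, 80.4]
force: [0.2, -0.9, -0.0]
gripper_width: 83.8
gripper_force: 0.0
time_s: 34.85
ee_pos: [539.7, 304.4, 178.7]
ee_rot: [-180.0, 0.1, 80.6]
force: [0.0, -0.6, 0.2]
gripper_width: 84.1
gripper_force: 0.0
time_s: 35.65
ee_pos: [540.0, 300.8, 179.5]
ee_rot: [-179.8, 0.1, 144.7]
force: [0.2, -0.6, -0.4]
gripper_width: 83.8
gripper_force: 0.0
time_s: 36.25
ee_pos: [540.3, 301.2, 180.0]
ee_rot: [-179.9, 0.0, 173.2]
force: [-0.0, 0.1, 0.2]
gripper_width: 84.4
gripper_force: 0.0
[540.32 301.24 180.01] [-179.86    0.02  173.2 ]
5 x [-0.2  0.1 21. ] [-0.03  0.   -0.02] time 36.25
```

```bash

python3 drive.py '-0.2 0.1 21 0 0 0;-0.2 0.1 21 0 0 0;-0.2 0.1 21 0 0 0;-0.2 0.1 21 0 0 0;-0.2 0.1 21 0 0 0;0 0 0 0 0 0;0 0 0 0 0 0'
python3 - <<'E'
from h import *
s=state(); print(s['ee_pos'],s['ee_rot']); plan([541.2,301.3,20.5],down(173.3),4)
E
```

```text
time_s: 36.95
ee_pos: [541.8, 302.0, 75.8]
ee_rot: [-179.9, 0.1, 173.3]
force: [-0.1, -0.3, 0.2]
gripper_width: 84.1
gripper_force: 0.0
[541.85 302.    75.83] [-179.9     0.07  173.29]
4 x [ 0.2 -0.2 13.8] [-0.02  0.02 -0.  ] time 36.95
```

```bash

python3 drive.py '0.1 -0.1 13.8 0 0 0;0.1 -0.1 13.8 0 0 0;0.1 -0.1 13.8 0 0 0;0.1 -0.1 13.8 0 0 0;0 0 0 0 0 0;0 0 0 0 0 0'
python3 drive.py '0 0 0 0 0 0;0 0 0 0 0 0;0 0 0 0 0 0;0 0 0 0 0 0;0 0 0 0 0 0' 50 35
python3 - <<'E'
from h import *
s=state(); print(s['ee_pos'],s['ee_rot'])
E
python3 drive.py '0 0 -4 0 0 0;0 0 -15 0 0 0;0 0 -35 0 0 0;0 0 -45 0 0 0;0 0 -45 0 0 0;0 0 -36 0 0 0;0 0 0 0 0 0'
python3 drive.py '0 0 0 0 0 8;0 0 0 0 0 8;0 0 0 0 0 8;0 0 0 0 0 8;0 0 0 0 0 8;0 0 0 0 0 8;0 0 0 0 0 8;0 0 0 0 0 8'
python3 drive.py '0 0 0 0 0 8;0 0 0 0 0 8;0 0 0 0 0 8;0 0 0 0 0 4.8;0 0 0 0 0 0;0 0 0 0 0 0'
python3 - <<'E'
from h import *
s=state(); print(s['ee_pos'],s['ee_rot']); plan([513.04,-157.5,205],down(80.5),13)
E
```

```text
time_s: 37.55
ee_pos: [541.3, 301.7, 20.1]
ee_rot: [-179.9, 0.1, 173.3]
force: [0.2, 0.6, 1.0]
gripper_width: 84.0
gripper_force: 0.0
time_s: 38.05
ee_pos: [541.7, 301.8, 21.2]
ee_rot: [-179.9, 0.1, 173.3]
force: [0.4, -0.1, 2.2]
gripper_width: 57.9
gripper_force: 35.0
[541.72 301.78  21.15] [-179.95    0.13  173.34]
time_s: 38.75
ee_pos: [543.8, 303.5, 206.9]
ee_rot: [179.7, 0.7, 173.3]
force: [1.1, 0.7, -2.2]
gripper_width: 58.0
gripper_force: 35.0
time_s: 39.55
ee_pos: [540.4, 301.6, 199.0]
ee_rot: [-179.9, 0.1, 109.0]
force: [-0.6, -0.3, -1.9]
gripper_width: 57.7
gripper_force: 35.0
time_s: 40.15
ee_pos: [540.7, 301.8, 199.6]
ee_rot: [180.0, 0.1, 80.6]
force: [1.0, 1.2, -2.7]
gripper_width: 57.8
gripper_force: 35.0
[540.72 301.75 199.62] [179.99   0.13  80.64]
13 x [-35.2   3.7  -0.4] [0.   0.01 0.01] time 40.15
```

```bash

python3 drive.py '-20 2 -0.5 0 0 0;-35.2 3.7 -0.5 0 0 0;-35.2 3.7 -0.5 0 0 0;-35.2 3.7 -0.5 0 0 0;-35.2 3.7 -0.5 0 0 0;-35.2 3.7 -0.5 0 0 0;-35.2 3.7 -0.5 0 0 0'
python3 drive.py '-35.2 3.7 0 0 0 0;-35.2 3.7 0 0 0 0;-35.2 3.7 0 0 0 0;-35.2 3.7 0 0 0 0;-35.2 3.7 0 0 0 0;-35.2 3.7 0 0 0 0;-15.6 1.7 0 0 0 0'
python3 drive.py '0 0 0 0 0 0;0 0 0 0 0 0;0 0 0 0 0 0'
python3 - <<'E'
from h import *
import pickle
s=state(); print(s['ee_pos'],s['ee_rot']); plan([513.0,-158.0,130],down(80.5),4)
E
```

```text
time_s: 40.85
ee_pos: [526.1, 67.7, 204.4]
ee_rot: [179.9, 0.1, 80.6]
force: [0.9, 0.0, -2.2]
gripper_width: 57.9
gripper_force: 35.0
time_s: 41.55
ee_pos: [512.1, -160.9, 204.7]
ee_rot: [179.9, 0.1, 80.4]
force: [0.3, 1.0, -1.5]
gripper_width: 57.8
gripper_force: 35.0
time_s: 41.85
ee_pos: [513.2, -156.6, 204.7]
ee_rot: [179.9, 0.0, 80.6]
force: [1.3, -0.0, -1.6]
gripper_width: 57.9
gripper_force: 35.0
[ 513.18 -156.62  204.71] [179.92   0.03  80.61]
4 x [-0.3 -0.  18.7] [0.02 0.01 0.03] time 41.85
```

```bash

python3 drive.py '-0.3 0 18.7 0 0 0;-0.3 0 18.7 0 0 0;-0.3 0 18.7 0 0 0;-0.3 0 18.7 0 0 0;0 0 4 0 0 0;0 0 0 0 0 0;0 0 0 0 0 0;0 0 0 0 0 0'
python3 - <<'E'
from h import *
s=state(); print(s['ee_pos'],s['ee_rot']); plan([513.0,-158.0,125],down(80.5),1)
E
```

```text
time_s: 42.65
ee_pos: [514.1, -158.9, 127.1]
ee_rot: [179.8, 0.1, 80.6]
force: [0.6, -0.1, -1.9]
gripper_width: 57.6
gripper_force: 35.0
[ 514.07 -158.95  127.09] [179.77   0.08  80.56]
1 x [ 0.8 -1.2  2.1] [0.23 0.08 0.06] time 42.65
```

```bash

python3 drive.py '0.8 -1 0 0 0 0;0 0 4 0 0 0;0 0 0 0 0 0;0 0 0 0 0 0;0 0 0 0 0 0'
python3 - <<'E'
from h import *
s=state(); print(s['ee_pos'],s['ee_rot']); plan([513.0,-158.0,110],down(80.5),1)
E
python3 drive.py '0 0 3 0 0 0;0 0 3 0 0 0;0 0 3 0 0 0;0 0 3 0 0 0;0 0 1 0 0 0;0 0 0 0 0 0;0 0 0 0 0 0'

```

```text
time_s: 43.15
ee_pos: [512.5, -158.1, 122.0]
ee_rot: [179.9, 0.1, 80.5]
force: [0.1, -0.2, -1.9]
gripper_width: 57.7
gripper_force: 35.0
[ 512.46 -158.07  121.95] [179.89   0.06  80.53]
1 x [ 0.2  0.5 12. ] [0.11 0.06 0.03] time 43.15
time_s: 43.85
ee_pos: [512.5, -158.1, 109.0]
ee_rot: [179.9, 0.1, 80.5]
force: [0.2, -0.3, -2.1]
gripper_width: 58.0
gripper_force: 35.0
```

Seat is expected at TCP z ≈ 107.1.

```bash

python3 drive.py '0 0 0.7 0 0 0;0 0 0.6 0 0 0;0 0 0.6 0 0 0;0 0 0 0 0 0;0 0 0 0 0 0'
python3 drive.py '0 0 0.5 0 0 0;0 0 0.4 0 0 0;0 0 0 0 0 0;0 0 0 0 0 0'

```

```text
time_s: 44.35
ee_pos: [512.5, -158.1, 107.2]
ee_rot: [179.9, 0.1, 80.5]
force: [-1.1, 0.4, 0.5]
gripper_width: 57.9
gripper_force: 35.0
time_s: 44.75
ee_pos: [512.5, -158.0, 107.2]
ee_rot: [179.9, 0.1, 80.5]
force: [-2.4, 1.1, 5.5]
gripper_width: 57.8
gripper_force: 35.0
```

```bash

python3 drive.py '0 0 0 0 0 0;0 0 0 0 0 0;0 0 0 0 0 0;0 0 0 0 0 0' 80
python3 drive.py '0 0 -10 0 0 0;0 0 -25 0 0 0;0 0 -35 0 0 0;0 0 -30 0 0 0;-30 0 0 0 0 0;-35 0 0 0 0 0;-35 0 0 0 0 0;0 0 0 0 0 0'
python3 drive.py '0 0 0 0 0 0;0 0 0 0 0 0'
python3 - <<'E'
from look import *
s=state(); m,im=grab('wrist'); pickle.dump((m,im,s),open('w9.pkl','wb')); print(s['ee_pos'],s['time_s'])
for P in [(503,-217,136),(513,-157.5,136)]:
    h=holes(m,im,P,136,thr=200); h=h[h[:,2]>250]; print(len(h),h[:,3:].mean(0),h[:,2].astype(int)); print(proj(m,P))
u,v=proj(m,(508,-187,110)).astype(int); y0,x0=max(v-110,0),u-130
cv2.imwrite('pics/w9.png',cv2.resize(im[y0:y0+200,x0:x0+260],None,fx=3,fy=3,interpolation=cv2.INTER_CUBIC)); print(x0,y0)
E
```

```text
time_s: 45.15
ee_pos: [512.5, -158.1, 106.0]
ee_rot: [179.9, 0.1, 80.5]
force: [0.4, -0.2, 0.6]
gripper_width: 79.5
gripper_force: 0.0
time_s: 45.95
ee_pos: [495.4, -260.1, 207.0]
ee_rot: [179.8, 0.2, 80.3]
force: [-0.5, 1.0, -0.6]
gripper_width: 80.2
gripper_force: 0.0
time_s: 46.15
ee_pos: [495.9, -255.8, 206.5]
ee_rot: [179.9, 0.0, 80.6]
force: [-0.3, 0.9, -0.5]
gripper_width: 79.9
gripper_force: 0.0
[ 495.91 -255.85  206.52] 46.15
0 [nan nan] []
[318.47 168.37]
4 [ 523.93 -150.31] [1557 1331 1381 1205]
[318.74  88.92]
188 18<stdin>:4: RuntimeWarning: Mean of empty slice.
  ret = um.true_divide(
```

View pics/w9.png

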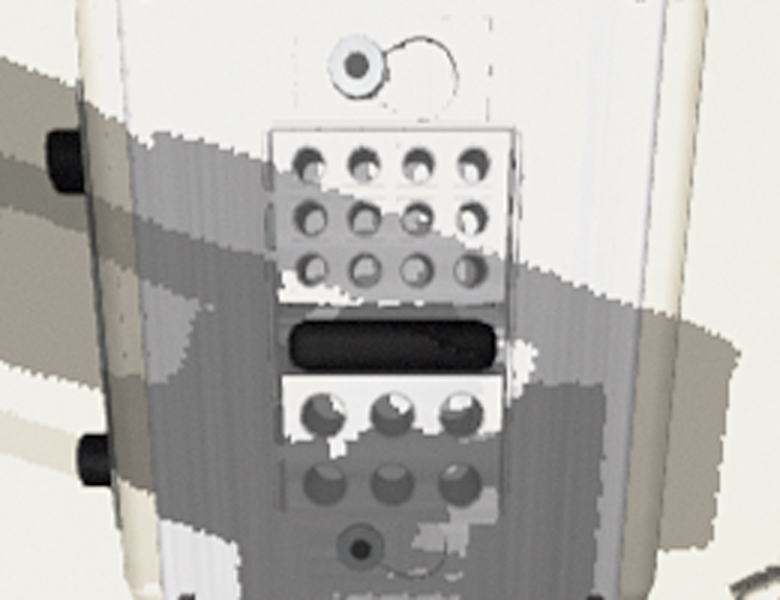

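The last picture shows both blocks level in the bays, twelve at (390,215) and six at (390,450), with the screws at (356,66) and (360,548). I'll check that the carrier is still home.

```bash
python3 - <<'E'
from h import *
import pickle
m,im,s=pickle.load(open('w9.pkl','rb'))
a=np.radians(-9.5); X=np.array([np.cos(a),np.sin(a),0]); Y=np.array([-X[1],X[0],0])
f=lambda u,v,z: onz(m,188+u/3,18+v/3,z)
for n,S,H in [('L',(356,66),(459,78)),('R',(360,548),(447,553))]:
    s_=f(*S,93);h=f(*H,86); print(n,s_,h,(h-s_)@X)
for n,q in [('12',[(309,164),(473,164),(312,269),(471,269)]),('6',[(322,414),(462,414),(325,485),(460,485)])]:
    c=np.mean([f(*k,136) for k in q],0); print(n,c,c@X-532,c@Y+100.7)
m,im=grab('top'); u,v=proj(m,(697,-3,85)).astype(int); print(im[v-4:v+5:4,u-4:u+5:4].sum(2), u,v)
E
```

```text
L [ 509.91 -114.68   93.  ] [ 538.94 -121.18   86.  ] 29.70400019353731
R [ 486.52 -254.82   93.  ] [ 514.65 -263.37   86.  ] 29.157270208790703
12 [ 512.59 -158.52  136.  ] -0.27554515060012363 28.952137869229063
6 [ 503.28 -216.71  136.  ] 0.15047437380303563 -29.974862552401177
[[115 109 110]
 [123 114 107]
 [ 67  68  68]] 338 124
```

The carrier is home (29.2–29.7 mm against a nominal 29), both block tops sit at their bay centres, and the bottle is standing. I'm handing in.

```bash
python3 -c "
from workcell import env, grab_frame, camera_model, job_done, state
print(job_done())"
```

```text
the job is handed in; nothing more can be done
None
```

I handed the job in at about 46 s of robot time: the carrier is locked home on its screws, the six-hole block is in the right bay and the twelve-hole block in the left, both fully down with holes up, the bottle is standing, and the gripper is open and clear.

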